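# Feed the tracer up by one turn and latch the handwheel

## Task

Raise the stylus of the small measuring stand clear of its step block by exactly one turn of the feed screw: push the latch out of the notch in the index disc, push the handwheel round clockwise (seen from above) by its upright crank handle through exactly one full turn, and push the latch fully home into the notch again. Push gently with the fingertips only, gripping nothing; do not touch the tracing head, and do not shift or lift the loose things on and around the stand.

Things in the scene. Friction and masses are not known exactly. Their poses are not given: they have to be found in the camera images.
- stand: measuring stand, fixed to the cabinet: dark stone base 150 (own x) x 270 (own y) x 36 mm, grey column with a vertical feed screw, grey head plate on top (its top at 175 mm). Origin: centre of the base's underside; own z up, own -y is the way the tracer points (roughly towards the robot, yaw about -1.57). It stands at different places and yaws.
- wheel_axis (a point): point on the handwheel's upright axis, at the top of its hub, 216 mm above the cabinet. The wheel has a black rim (outside diameter 112 mm, its top at 211 mm), three spokes and a crank handle; under it a bare steel index disc (diameter 132 mm, top at 187 mm) turns with it, with one tapered notch in its edge.
- wheel (a joint): angle of the handwheel in rad, 0 at the start, growing clockwise seen from above; one turn = 6.283. It stays where it is left; about 0.07 N m turn it (1.5 N at the crank). Each turn lifts the tracer by 6 mm; turned the other way it drives the stylus into the block, which lies only 2 mm below it.
- crank_grip: the handwheel's crank handle, an upright black round grip 18 mm in diameter that spins freely on its pin, from 216 to 257 mm above the cabinet, on the rim 50 mm from the wheel's axis; origin at its centre (237 mm). Within 70 mm of it nothing stands as high as 222 mm; the rim's top is at 211 mm, the hub's nut at 220 mm.
- thumb_pin: the latch's upright black thumb pin, 15 mm in diameter, free to spin, from 188 to 231 mm above the cabinet, on the free end of the curved latch bar (bar top at 187 mm); origin at its centre (212 mm)
- latch_pivot (a point): upright pivot of the latch, 127 mm from the pin, at the top of the bar, 187 mm above the cabinet.
- latch (a joint): angle of the latch in rad: 0 = home with its nose in the notch (a stop), 0.48 = fully out (a stop); it grows as the pin swings away from the wheel about the pivot, counter-clockwise seen from above; the nose is clear of the disc from about 0.25. It stays where it is left; about 0.1 N m swing it (1 N at the pin). With the nose in the notch the wheel cannot turn; the notch is tapered, so pushing the latch home draws a wheel that is up to about 0.15 rad off into place.
- stylus_tip (a point): tip of the stylus under the end of the tracer's thin tube, 150 mm from the screw, 54 mm above the cabinet at the start
- step_block: loose light grey step block in its holder, 32 x 52 x 17 mm, on the stone base under the stylus; origin at the centre of its underside; not to be moved
- gauge_block: loose steel gauge block 9 x 30 x 30 mm, upright on the stone base; origin at its underside; not to be moved
- bushing: loose grey shouldered bushing 29 mm in diameter, 16 mm high, on the stone base; origin at its underside; not to be moved
- shaft: loose grey stepped shaft 24 x 95 mm in the grey tray at the front left; not to be moved
- mug: loose mug at the left of the stand, 96 mm high; not to be moved
- oil_bottle: loose dropper bottle with a red tip, 118 mm high, at the back; not to be moved
- stylus_case: loose small case 28 x 88 x 18 mm on the record sheets at the left; not to be moved
- marker: loose yellow and black marker 132 mm long on the record sheets; not to be moved
- tracer: the tracing head: grey drive unit on an aluminium carriage that rides up and down the screw, with a thin tube carrying the stylus; delicate, not to be touched; between 54 and 118 mm above the cabinet at the start; origin on the screw's axis at the height of the cabinet
- blower: loose red rubber air blower, 88 mm high, at the back; not to be moved

How it is judged:
On the way, in this order (a step that is already met when the one before it is completed fails the run):
1. the latch is swung clear of the notch before the wheel is turned (value of joint latch above 0.26 rad and value of joint wheel below 0.3 rad), for 0.1 s.
2. with the latch out, the wheel has gone half round, clockwise (value of joint wheel between 3 and 5 rad and value of joint latch above 0.22 rad), for 0.05 s.
3. with the latch still out, the wheel has come to one full turn (value of joint wheel between 6.06 and 6.5 rad and value of joint latch above 0.2 rad), for 0.05 s.
4. the latch is home in the notch (value of joint latch below 0.05 rad and value of joint wheel between 6.18 and 6.39 rad), for 0.05 s.
At the end, for the whole second after the job is handed in: The wheel stands still exactly one turn clockwise from its start (6.283 rad, within 0.1), the stylus 6 mm higher (within 0.4 mm), and the latch is home in the notch (under 0.05 rad) (all of step 4 and distance of stylus_tip from where it was at the start of the episode between 0.0056 and 0.0064 m and velocity of joint wheel between -0.05 and 0.05 rad/s); the robot touches nothing.
It fails at once if the wheel was turned the wrong way, into the block, or well past one turn (value of joint wheel below -0.35 rad or value of joint wheel above 6.9 rad).
It fails at once if the tracing head was struck (contact force between any of the fingers, the arm and tracer above 2 N).
It fails at once if a loose thing on the stand was shifted or lifted (distance of any of step_block, gauge_block, bushing from where it was at the start of the episode above 0.008 m).
It fails at once if a loose thing beside the stand was shifted or lifted (distance of any of shaft, mug, oil_bottle, stylus_case, marker, blower from where it was at the start of the episode above 0.015 m).
It fails at once if the crank handle or the thumb pin was squeezed, or forced against a stop (contact force between the fingers and crank_grip above 35 N or contact force between the fingers and thumb_pin above 35 N).
It also fails if it takes over 72 s, if anything falls off the work surface, if the arm or the gripper's body presses on something with over 40 N, if the wrist force passes 120 N, or if a joint passes its speed limit or range.

## Robot

A 7-joint arm with a two-finger parallel gripper is mounted at the origin on a cart in front of the work surface, level with it; the furniture and walls round the work are solid. World frame = base frame: x ahead of the robot, y to its left, z up, the work surface at z = 0. Lengths are in m, angles in rad, forces in N, time in s.
With the tool pointing down it reaches from about 0.425 to 0.875 m from the base axis. Payload 4.7 kg.
Tool frame: the origin (TCP) lies where the fingers leave the gripper's body, on its centre line; the fingertips stand 70 mm ahead of it and the grasp point (between the pads) lies 51 mm ahead of it; z points along the fingers, y is the line along which they close (so a half turn about z gives the same grasp; the last joint's range is limited). The gripper opens to 87 mm and grips with 3 to 60 N. Pads are 19 mm wide; open, the fingers measure 117 mm over their backs; the gripper's body (75 mm by 190 mm) begins 51 mm behind the grasp point.
Start: joints at [-1.175, 0.321, -0.07, 1.45, 0.023, 1.371, -0.057], TCP at [0.242, 0.603, 0.292] pointing down, gripper open.
Joint ranges: [-2.86, 2.86], [-0.3, 2.09], [-1.38, 1.24], [0.06, 2.45], [-1.56, 4.7], [0.09, 2.05], [-2.69, 2.69]. Speed limits (rad/s): [2.57, 2.57, 3.14, 3.14, 3.14, 3.14, 3.14].

## Interface

Orientations are given as a rotation vector (axis times angle).
In Python, from bench import ctrl gives the robot as it stands.
- The arm moves only by the tool drive_tool, never from a script. Its argument "motion" is a list of rows, each a list of 3 entries, a list of its own where there are three numbers: the shift along the tool's x, y, z in cm, then the turn, a rotation vector about the tool's x, y, z in degrees, then the opening, from -1 (shut) to 1 (fully open). In form: [[[x, y, z], [ax, ay, az], claw], ...]. A call has 1 to 12 rows; each row shifts and turns the commanded pose from where the row before left it, along the tool's axes as they then stand; what a row does not reach is not made up. A row lasts 1/8 s, in which the tool goes at most 62.5 mm and 10.7 degrees, less where a joint would pass 70% of its speed; a pose out of reach is approached as far as the arm can. A call with a gripper value outside its range is refused whole. The fingers move at their own pace and stop on an object; "force" is the grip in N (left out, the last holds). Time passes only in rows, so rows that do not move let the fingers close. It gives the time, the measured TCP pose, the force, the opening and the grip force at its end, in the units of the state.
- ctrl.get_state(): the state, without advancing time (a new reading comes with each control period).
- ctrl.get_image(name): name is "scene" or "top" or "wrist"; returns the picture (384x512x3 uint8, red, green, blue); there is no depth.
- ctrl.calibration(name): a dict with "K" (3x3 intrinsics, pixels), "distortion" ([k1, k2, p1, p2, k3] as OpenCV has them; the pictures are not rectified), "origin" and "attitude" of the camera in the world; the wrist camera has in their place "tool_from_camera" (4x4, takes a point from camera to tool coordinates, whose origin is the TCP and whose axes are the flange's). Camera axes: x right, y up, looking along -z (the intrinsics and any distortion apply to the point x, -y, -z); pixel columns grow to the right and rows downward; lengths in m; the calibration is good to about 2 mm. A picture is of the moment at which its call begins: read the wrist's pose just before it. calibration takes no time and is no camera call.
- ctrl.close_job(): hands the job in; it is judged then, once.
The state is a dict: "time": time; "joint_positions": joint angles; "qd": joint speeds; "joint_torque": joint torques, N m; "position": TCP position; "tool_rot": TCP orientation; "ft_force": force on the tool from outside, world axes, zero at the start; "torque": the same for the moment, N m; "grip_width": opening from 0.0 (shut) to 1.0 (fully open); "grip_force": force on a finger pad.
Only numpy, scipy, OpenCV 4.12 (cv2) and the standard library are available. Lean on these libraries where they do the work, as an engineer would, in place of code of your own. Each camera call takes 0.05 s, during which the arm holds its last target. There are 200 camera calls.

## Working session

There is one attempt and no reset: what is moved stays moved. The work goes in short steps, Python scripts to look and compute and a tool call to move; the robot and the scene stay as the last step left them, time stands still between calls to the robot, and variables do not carry over. Pictures are saved under pics/ and viewed, at most 10 in all, crops included, and the job is handed in when it is done.

Besides the shell and the picture viewer there is one more tool, called after "Request:" by a JSON object that holds its "op" and its "data", one argument or row to a line. drive_tool: Moves the arm, as the interface text tells. Its arguments: {"type":"object","properties":{"motion":{"type":"array","items":{"type":"array"}},"force":{"type":"number"}},"required":["motion"]}

```bash
mkdir -p pics; cat > h.py <<'E'
import numpy as np, cv2
from scipy.spatial.transform import Rotation as R
from bench import ctrl
def save(n,f):
    im=ctrl.get_image(n); cv2.imwrite('pics/'+f,im[:,:,::-1]); return im
def ray(n,u,v,st=None):
    c=ctrl.calibration(n); K=np.array(c['K'],float); d=np.array(c['distortion'],float)
    p=cv2.undistortPoints(np.array([[[u,v]]],float),K,d)[0,0]
    r=np.array([p[0],-p[1],-1])
    if n=='wrist':
        st=st or ctrl.get_state(); T=np.array(c['tool_from_camera']); Rt=R.from_rotvec(st['tool_rot']).as_matrix()
        return Rt@T[:3,3]+np.array(st['position']), Rt@T[:3,:3]@r
    A=np.array(c['attitude'],float)
    A=A if A.shape==(3,3) else R.from_rotvec(A).as_matrix() if A.size==3 else R.from_quat(A).as_matrix()
    return np.array(c['origin'],float), A@r
def onz(n,u,v,z,st=None):
    o,r=ray(n,u,v,st); return o+r*(z-o[2])/r[2]
E
python3 - <<'E'
from h import *
a=save('top','top.png'); b=save('scene','scene.png')
for n in('top','scene'): print(ctrl.calibration(n))
s=ctrl.get_state(); print(s)
E
```

```text
{'K': array([[461.30225807,   0.        , 262.3940712 ],
       [  0.        , 461.30225807, 188.70152993],
       [  0.        ,   0.        ,   1.        ]]), 'distortion': array([0.04030811, 0.        , 0.        , 0.        , 0.        ]), 'origin': array([0.12976987, 0.20243585, 1.13479352]), 'attitude': array([ 0.30774804, -0.4431812 , -1.90949929])}
{'K': array([[380.84723891,   0.        , 252.09517032],
       [  0.        , 380.84723891, 189.57149254],
       [  0.        ,   0.        ,   1.        ]]), 'distortion': array([0.00117943, 0.        , 0.        , 0.        , 0.        ]), 'origin': array([ 0.01173601, -0.32728103,  0.84038775]), 'attitude': array([ 0.7121672 , -0.40718183, -1.03201375])}
{'time': 0.1, 'joint_positions': array([-1.17487312,  0.32174712, -0.07008488,  1.45152253,  0.02262403,
        1.37079396, -0.05690173]), 'qd': array([-0.000415  , -0.0018363 ,  0.00055478, -0.00461437,  0.00058569,
        0.00015945, -0.00099487]), 'joint_torque': array([-3.34647211e-04, -4.92567945e+01, -4.05844487e-01, -3.13396382e+01,
       -6.40442083e-02,  3.94497660e-02,  8.48318450e-05]), 'position': array([0.24210862, 0.60283726, 0.29128723]), 'tool_rot': array([-5.96043649e-01, -3.08432084e+00,  2.62558500e-03]), 'ft_force': array([ 0.44538831,  0.68402433, -0.22406844]), 'torque': array([-0.01574901,  0.0794221 ,  0.00801863]), 'grip_force': 0.0, 'grip_width': 0.9991147036663269}
```

View pics/top.png

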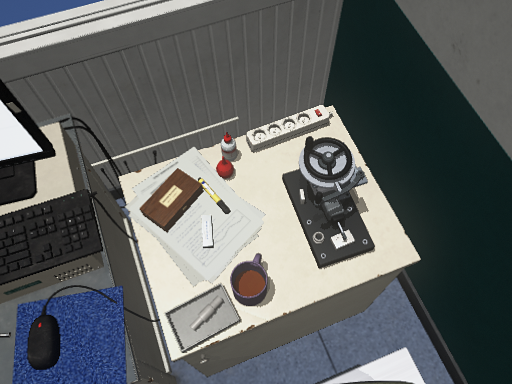

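View pics/scene.png

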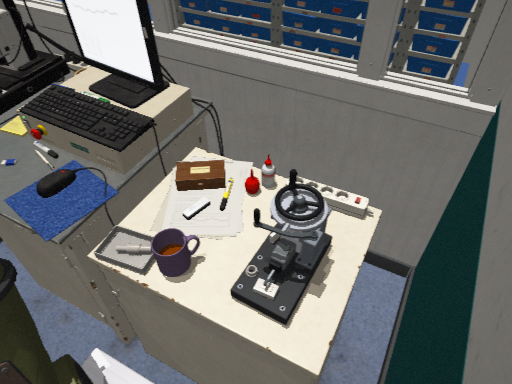

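The top view shows the wheel at about (328,160) and the scene view shows it at about (300,203). In the scene view the crank is at about (293,180) and the thumb pin at about (257,217). I'll enlarge both.

```bash
python3 - <<'E'
from h import *
a=cv2.imread('pics/top.png')[120:220,275:375]; b=cv2.imread('pics/scene.png')[160:260,240:340]
z=[cv2.resize(i,None,fx=4,fy=4,interpolation=cv2.INTER_CUBIC) for i in(a,b)]
cv2.imwrite('pics/z.png',np.hstack(z))
print('wheel',onz('top',328,158,.211),onz('scene',300,203,.211))
print('crank top',onz('scene',293,172,.257),'pin top',onz('scene',257,211,.231))
E
```

```text
wheel [ 0.57360699 -0.13131745  0.211     ] [ 0.5696307  -0.13993311  0.211     ]
crank top [ 0.60964008 -0.10245299  0.257     ] pin top [ 0.48887253 -0.07337536  0.231     ]
```

View pics/z.png

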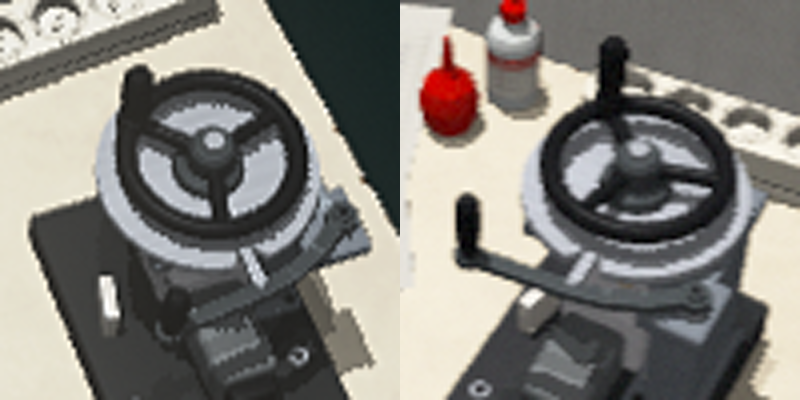

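The left half is the top view: hub (213,138), crank top (138,73), pin top (178,293), pivot (345,215). The right half is the scene view: hub (640,152), crank top (614,42), pin top (467,200), pivot (702,297). I'll triangulate these.

```bash
python3 - <<'E'
from h import *
P=dict(hub=((213,138),(640,152),.220),crank=((138,73),(614,42),.257),pin=((178,293),(467,200),.231),pivot=((345,215),(702,297),.19))
for k,(t,s,z) in P.items():
    t=(275+t[0]/4,120+t[1]/4); s=(240+(s[0]-400)/4,160+s[1]/4)
    o1,r1=ray('top',*t);o2,r2=ray('scene',*s)
    a=np.linalg.lstsq(np.c_[r1,-r2],o2-o1,rcond=None)[0]
    p=o1+a[0]*r1;q=o2+a[1]*r2
    print(k,((p+q)/2).round(4),'gap',np.linalg.norm(p-q).round(4),onz('top',*t,z).round(4),onz('scene',*s,z).round(4))
print(R.from_rotvec(ctrl.get_state()['tool_rot']).as_matrix().round(3), ctrl.calibration('wrist')['tool_from_camera'])
E
```

```text
hub [ 0.5806 -0.1348  0.2143] gap 0.0006 [ 0.5775 -0.1325  0.22  ] [ 0.5757 -0.1367  0.22  ]
crank [ 0.6162 -0.0999  0.254 ] gap 0.0027 [ 0.6131 -0.098   0.257 ] [ 0.6148 -0.1014  0.257 ]
pin [ 0.4923 -0.0704  0.2286] gap 0.0013 [ 0.4908 -0.0693  0.231 ] [ 0.4912 -0.0716  0.231 ]
pivot [ 0.5221 -0.1967  0.1828] gap 0.0044 [ 0.517  -0.1922  0.19  ] [ 0.5189 -0.1989  0.19  ]
[[-0.928  0.373 -0.001]
 [ 0.373  0.928 -0.002]
 [-0.    -0.002 -1.   ]] [[-6.08585877e-04  9.64557419e-01  2.63872348e-01  7.19728939e-02]
 [ 9.99999394e-01  8.29133863e-04 -7.24447680e-04  1.18305473e-04]
 [-9.17556883e-04  2.63871747e-01 -9.64557338e-01 -9.27855154e-02]
 [ 0.00000000e+00  0.00000000e+00  0.00000000e+00  1.00000000e+00]]
```

Request:
{"op": "drive_tool", "data": {
  "motion": [
    [[0,0,-2.3],[0,0,-7.3],-1],
    [[0,0,-2.3],[0,0,-7.3],-1],
    [[0,0,-2.3],[0,0,-7.3],-1],
    [[-1.8,-4.6,0],[0,0,0],-1],
    [[-1.8,-4.6,0],[0,0,0],-1],
    [[-1.8,-4.6,0],[0,0,0],-1],
    [[-1.8,-4.6,0],[0,0,0],-1],
    [[-1.8,-4.6,0],[0,0,0],-1],
    [[-1.8,-4.6,0],[0,0,0],-1],
    [[-1.8,-4.6,0],[0,0,0],-1],
    [[-1.8,-4.6,0],[0,0,0],-1],
    [[-1.8,-4.6,0],[0,0,0],-1]
  ]
}}

```text
time: 1.6
position: [0.4046, 0.1876, 0.361]
tool_rot: [0.001, -3.141, -0.0]
ft_force: [0.5, 0.5, 0.1]
grip_width: 0.005
grip_force: 0.0
```

Request:
{"op": "drive_tool", "data": {
  "motion": [
    [[-1.8,-4.2,0],[0,0,0],-1],
    [[-1.8,-4.2,0],[0,0,0],-1],
    [[-1.8,-4.2,0],[0,0,0],-1],
    [[-1.9,-4.2,0],[0,0,0],-1],
    [[-1.9,-4.2,0],[0,0,0],-1],
    [[-1.9,-4.2,0],[0,0,0],-1],
    [[0,0,0],[0,0,0],-1],
    [[0,0,0],[0,0,0],-1]
  ]
}}

```text
time: 2.6
position: [0.5152, -0.0619, 0.3608]
tool_rot: [0.001, -3.141, -0.001]
ft_force: [1.1, 0.7, 0.2]
grip_width: 0.005
grip_force: 0.0
```

```bash
python3 - <<'E'
from h import *
s=ctrl.get_state(); print(s['position'],s['tool_rot']); save('wrist','w1.png')
print(ctrl.calibration('wrist')['K'],ctrl.calibration('wrist')['distortion'])
def proj(p):
    c=ctrl.calibration('wrist');T=np.array(c['tool_from_camera']);Rt=R.from_rotvec(s['tool_rot']).as_matrix()
    q=T[:3,:3].T@(Rt.T@(np.array(p)-s['position'])-T[:3,3]); q=np.array([q[0],-q[1],-q[2]])
    return cv2.projectPoints(q[None],np.zeros(3),np.zeros(3),np.array(c['K'],float),np.array(c['distortion'],float))[0].ravel().round(0)
for n,p in dict(hub=(.577,-.1345,.22),crank=(.614,-.0995,.257),pin=(.491,-.0705,.231),piv=(.519,-.197,.187)).items(): print(n,proj(p))
E
```

```text
[ 0.51523896 -0.061873    0.3607877 ] [ 1.34890607e-03 -3.14054590e+00 -1.06669908e-03]
[[313.29811504   0.         253.65749948]
 [  0.         313.29811504 190.16211421]
 [  0.           0.           1.        ]] [-0.0832121  0.         0.         0.         0.       ]
hub [167. 270.]
crank [204. 338.]
pin [241. 173.]
piv [103. 193.]
```

View pics/w1.png

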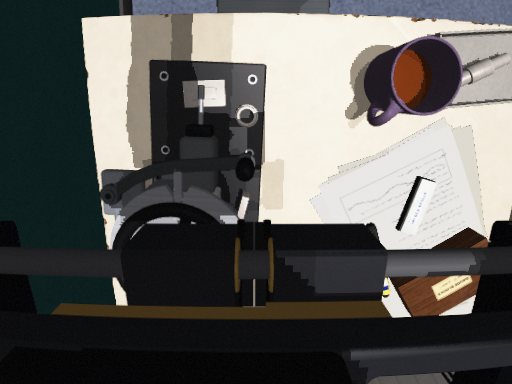

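The wrist view shows the pin top at about (245,170) and the pivot at about (109,194). Both are within about 6 px of the prediction. The wheel is hidden behind the fingers.

```bash
python3 - <<'E'
from h import *
print('pin',onz('wrist',245,169.5,.231),'pivot',onz('wrist',109,194,.19))
E
```

```text
pin [ 0.48866481 -0.06724533  0.231     ] pivot [ 0.51907732 -0.18983394  0.19      ]
```

Request:
{"op": "drive_tool", "data": {
  "motion": [
    [[0,-0.2,2.8],[0,0,0],-1],
    [[0,-0.2,2.8],[0,0,0],-1],
    [[0,-0.1,2.7],[0,0,0],-1],
    [[0,0,0],[0,0,0],-1]
  ]
}}

```text
time: 3.15
position: [0.5141, -0.066, 0.2765]
tool_rot: [0.005, -3.137, -0.001]
ft_force: [0.2, -0.2, 0.5]
grip_width: 0.003
grip_force: 0.0
```

Request:
{"op": "drive_tool", "data": {
  "motion": [
    [[0.6,-0.1,0],[0,0,0],-1],
    [[0.6,-0.1,0],[0,0,0],-1],
    [[0.6,-0.2,0],[0,0,0],-1],
    [[0.6,-0.2,0],[0,0,0],-1],
    [[0.6,-0.3,0],[0,0,0],-1],
    [[0.6,-0.3,0],[0,0,0],-1],
    [[0.6,-0.4,0],[0,0,0],-1],
    [[0.6,-0.4,0],[0,0,0],-1],
    [[0.5,-0.4,0],[0,0,0],-1],
    [[0,0,0],[0,0,0],-1],
    [[0,0,0],[0,0,0],-1]
  ]
}}

```text
time: 4.53
position: [0.4624, -0.0918, 0.2781]
tool_rot: [0.0, -3.141, 0.0]
ft_force: [-0.2, 0.2, 0.3]
grip_width: 0.006
grip_force: 0.0
```

```bash
python3 - <<'E'
from h import *
s=ctrl.get_state(); print(s['position'],s['ft_force'])
im=save('wrist','w2.png'); t=save('top','t2.png'); 
z=[cv2.resize(im[60:260,60:310],(500,400)),cv2.resize(t[120:220,275:350],(300,400))]
cv2.imwrite('pics/z2.png',np.hstack(z)[:,:,::-1])
E
```

```text
[ 0.4623961  -0.09181192  0.27812252] [-0.2436693   0.19409209  0.32028362]
```

View pics/z2.png

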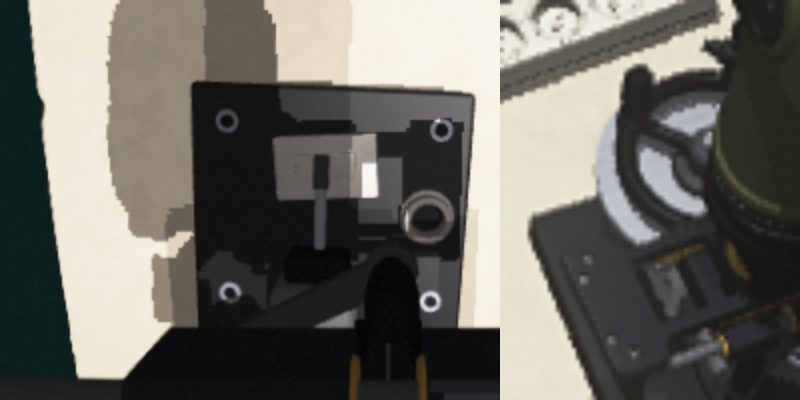

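The latch is out at about 0.39 rad. Next I'll plan the crank path with the rectangular fingertip against the round grip.

```bash
cat > plan.py <<'E'
import numpy as np
from scipy.optimize import brentq
hub=np.array([.577,-.1345]); r=.050; th0=np.deg2rad(43)
def gap(w,p):
    c=hub+r*np.array([np.cos(th0-w),np.sin(th0-w)]); d=np.maximum(abs(c-p)-[.0095,.015],0)
    return np.hypot(*d)-.009
def P(phi,rp=.050): return hub+rp*np.array([np.cos(phi),np.sin(phi)])
def wheel(p,guess):  # crank angle when grip is just ahead (clockwise) of the poker
    ws=np.linspace(guess-1.0,guess+.9,400)+0; g=np.array([gap(w,p) for w in ws])
    neg=np.where(g<0)[0]
    return ws[neg[-1]] if len(neg) else np.nan
if __name__=='__main__':
    for k in range(0,38):
        phi=th0+np.deg2rad(35-10*k); p=P(phi); w=wheel(p,th0-phi+.5)
        print(k,p.round(4),'step tool cm',((P(phi)-P(phi+np.deg2rad(10)))*[-100,100]).round(2),'w',np.round(w,2),'lead',round(np.rad2deg(w-(th0-phi)),0))
E
python3 plan.py
```

```text
0 [ 0.5874 -0.0856] step tool cm [-0.87 -0.11] w -0.21 lead 23.0
1 [ 0.5957 -0.0881] step tool cm [-0.83 -0.25] w 0.02 lead 26.0
2 [ 0.6035 -0.0921] step tool cm [-0.78 -0.4 ] w 0.26 lead 30.0
3 [ 0.6105 -0.0973] step tool cm [-0.7  -0.52] w 0.45 lead 31.0
4 [ 0.6164 -0.1037] step tool cm [-0.59 -0.64] w 0.61 lead 30.0
5 [ 0.6211 -0.111 ] step tool cm [-0.47 -0.73] w 0.76 lead 28.0
6 [ 0.6246 -0.119 ] step tool cm [-0.34 -0.8 ] w 0.92 lead 28.0
7 [ 0.6265 -0.1275] step tool cm [-0.2  -0.85] w 1.1 lead 28.0
8 [ 0.627  -0.1362] step tool cm [-0.05 -0.87] w 1.29 lead 29.0
9 [ 0.6259 -0.1449] step tool cm [ 0.11 -0.87] w 1.49 lead 31.0
10 [ 0.6234 -0.1532] step tool cm [ 0.25 -0.83] w 1.67 lead 31.0
11 [ 0.6194 -0.161 ] step tool cm [ 0.4  -0.78] w 1.81 lead 29.0
12 [ 0.6142 -0.168 ] step tool cm [ 0.52 -0.7 ] w 1.94 lead 26.0
13 [ 0.6078 -0.1739] step tool cm [ 0.64 -0.59] w 2.07 lead 24.0
14 [ 0.6005 -0.1786] step tool cm [ 0.73 -0.47] w 2.22 lead 22.0
15 [ 0.5925 -0.1821] step tool cm [ 0.8  -0.34] w 2.38 lead 21.0
16 [ 0.584 -0.184] step tool cm [ 0.85 -0.2 ] w 2.55 lead 21.0
17 [ 0.
[... 634 characters left out ...]
 -0.1241] step tool cm [-0.11  0.87] w 4.63 lead 31.0
28 [ 0.5306 -0.1158] step tool cm [-0.25  0.83] w 4.81 lead 31.0
29 [ 0.5346 -0.108 ] step tool cm [-0.4   0.78] w 4.96 lead 29.0
30 [ 0.5398 -0.101 ] step tool cm [-0.52  0.7 ] w 5.08 lead 26.0
31 [ 0.5462 -0.0951] step tool cm [-0.64  0.59] w 5.21 lead 24.0
32 [ 0.5535 -0.0904] step tool cm [-0.73  0.47] w 5.36 lead 22.0
33 [ 0.5615 -0.0869] step tool cm [-0.8   0.34] w 5.52 lead 21.0
34 [ 0.57  -0.085] step tool cm [-0.85  0.2 ] w 5.69 lead 21.0
35 [ 0.5787 -0.0845] step tool cm [-0.87  0.05] w 5.88 lead 22.0
36 [ 0.5874 -0.0856] step tool cm [-0.87 -0.11] w 6.08 lead 23.0
37 [ 0.5957 -0.0881] step tool cm [-0.83 -0.25] w 6.3 lead 26.0
```

Request:
{"op": "drive_tool", "data": {
  "motion": [
    [[-1,0.3,0],[0,0,0],-1],
    [[0,0,-3.5],[0,0,0],-1],
    [[0,0,-3.5],[0,0,0],-1],
    [[-4,0.5,0],[0,0,0],-1],
    [[-4,0.5,0],[0,0,0],-1],
    [[-2.7,0,0],[0,0,0],-1],
    [[0,0,0],[0,0,0],-1],
    [[0,0,0],[0,0,0],-1]
  ]
}}

```text
time: 5.62
position: [0.5793, -0.0787, 0.3479]
tool_rot: [0.0, -3.14, 0.001]
ft_force: [-0.2, -0.7, 0.7]
grip_width: -0.0
grip_force: 0.0
```

Request:
{"op": "drive_tool", "data": {
  "motion": [
    [[0,0,2.6],[0,0,0],-1],
    [[0,0,2.6],[0,0,0],-1],
    [[-0.8,-0.7,0],[0,0,0],-1],
    [[-0.83,-0.25,0],[0,0,0],-1],
    [[-0.78,-0.4,0],[0,0,0],-1],
    [[-0.7,-0.52,0],[0,0,0],-1],
    [[-0.6,-0.64,0],[0,0,0],-1],
    [[-0.47,-0.73,0],[0,0,0],-1],
    [[0,0,0],[0,0,0],-1]
  ]
}}

```text
time: 6.75
position: [0.6217, -0.1123, 0.2964]
tool_rot: [0.002, 3.141, -0.002]
ft_force: [-0.4, -0.8, 0.7]
grip_width: 0.007
grip_force: 0.0
```

```bash
python3 - <<'E'
from h import *
s=ctrl.get_state(); print(s['position'],s['ft_force'])
t=save('top','t3.png'); b=save('scene','s3.png')
z=[cv2.resize(t[120:220,275:375],(400,400)),cv2.resize(b[140:240,240:340],(400,400))]
cv2.imwrite('pics/z3.png',np.hstack(z)[:,:,::-1])
E
```

```text
[ 0.62167262 -0.11232252  0.29637355] [-0.41160717 -0.75118497  0.70217491]
```

View pics/z3.png

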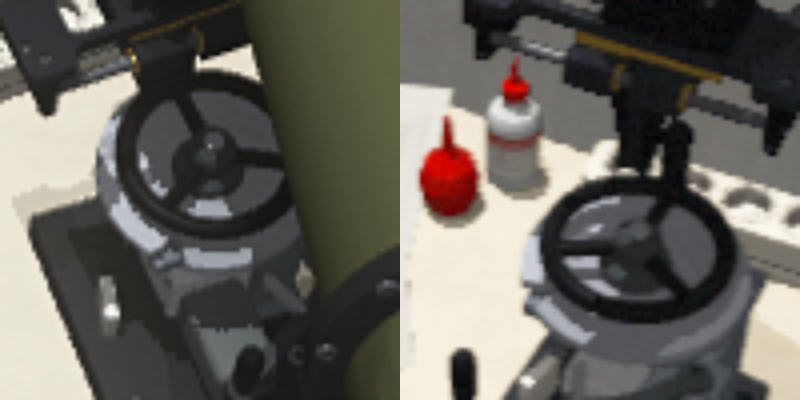

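The wheel turns: the crank (scene crop at about (680,130)) is being pushed ahead of the finger, and the latch pin stays out. Continuing.

Request:
{"op": "drive_tool", "data": {
  "motion": [
    [[-0.34,-0.75,0],[0,0,0],-1],
    [[-0.2,-0.85,0],[0,0,0],-1],
    [[-0.05,-0.87,0],[0,0,0],-1],
    [[0.11,-0.87,0],[0,0,0],-1],
    [[0.25,-0.83,0],[0,0,0],-1],
    [[0.4,-0.78,0],[0,0,0],-1],
    [[0.52,-0.7,0],[0,0,0],-1],
    [[0.64,-0.59,0],[0,0,0],-1],
    [[0.73,-0.47,0],[0,0,0],-1],
    [[0.8,-0.34,0],[0,0,0],-1],
    [[0.85,-0.2,0],[0,0,0],-1],
    [[0,0,0],[0,0,0],-1]
  ]
}}

```text
time: 8.35
position: [0.5832, -0.1839, 0.2964]
tool_rot: [-0.0, -3.141, -0.0]
ft_force: [0.5, 0.5, 0.8]
grip_width: 0.007
grip_force: 0.0
```

```bash
python3 - <<'E'
from h import *
s=ctrl.get_state(); print(s['position'],s['ft_force'])
t=save('wrist','w4.png'); b=save('scene','s4.png')
z=[cv2.resize(t[20:380,20:400],(400,400)),cv2.resize(b[140:240,240:340],(400,400))]
cv2.imwrite('pics/z4.png',np.hstack(z)[:,:,::-1])
E
```

```text
[ 0.58318764 -0.18392659  0.29637903] [0.50075003 0.48194986 0.79926439]
```

View pics/z4.png

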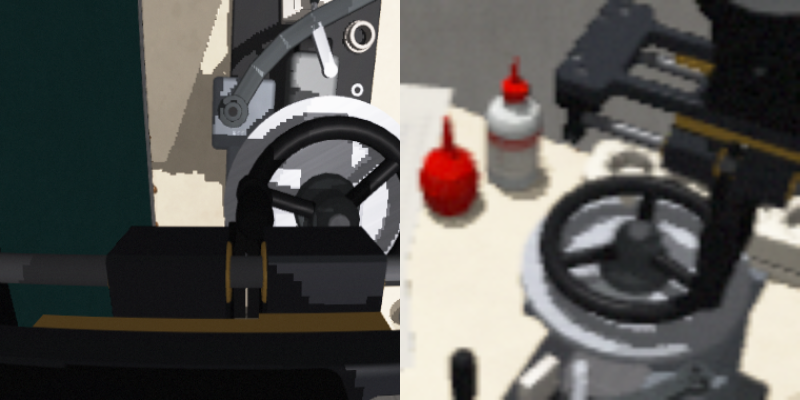

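The crank sits directly ahead of the finger (wrist crop at about (255,195)), and the hub is at about (340,205). Continuing with k17–k28.

Request:
{"op": "drive_tool", "data": {
  "motion": [
    [[0.87,-0.05,0],[0,0,0],-1],
    [[0.87,0.11,0],[0,0,0],-1],
    [[0.83,0.25,0],[0,0,0],-1],
    [[0.78,0.4,0],[0,0,0],-1],
    [[0.7,0.52,0],[0,0,0],-1],
    [[0.59,0.64,0],[0,0,0],-1],
    [[0.47,0.73,0],[0,0,0],-1],
    [[0.34,0.8,0],[0,0,0],-1],
    [[0.2,0.85,0],[0,0,0],-1],
    [[0.05,0.87,0],[0,0,0],-1],
    [[-0.11,0.87,0],[0,0,0],-1],
    [[0,0,0],[0,0,0],-1]
  ]
}}

```text
time: 9.95
position: [0.5286, -0.1221, 0.2961]
tool_rot: [0.004, -3.141, -0.002]
ft_force: [0.6, -0.6, 0.1]
grip_width: 0.001
grip_force: 0.0
```

Request:
{"op": "drive_tool", "data": {
  "motion": [
    [[-0.25,0.83,0],[0,0,0],-1],
    [[-0.4,0.78,0],[0,0,0],-1],
    [[-0.52,0.7,0],[0,0,0],-1],
    [[-0.64,0.59,0],[0,0,0],-1],
    [[-0.73,0.47,0],[0,0,0],-1],
    [[-0.8,0.34,0],[0,0,0],-1],
    [[-0.85,0.2,0],[0,0,0],-1],
    [[0,0,0],[0,0,0],-1]
  ]
}}

```text
time: 10.95
position: [0.5712, -0.0842, 0.2961]
tool_rot: [-0.001, 3.141, -0.001]
ft_force: [-0.8, 0.5, 0.1]
grip_width: 0.005
grip_force: 0.0
```

```bash
python3 - <<'E'
from h import *
s=ctrl.get_state(); print(s['position'],s['ft_force'])
t=save('top','t5.png'); b=save('scene','s5.png')
z=[cv2.resize(t[120:220,275:375],(400,400)),cv2.resize(b[140:240,240:340],(400,400))]
cv2.imwrite('pics/z5.png',np.hstack(z)[:,:,::-1])
E
```

```text
[ 0.57115698 -0.08421501  0.29611065] [-0.84268741  0.51346523  0.12075426]
```

View pics/z5.png

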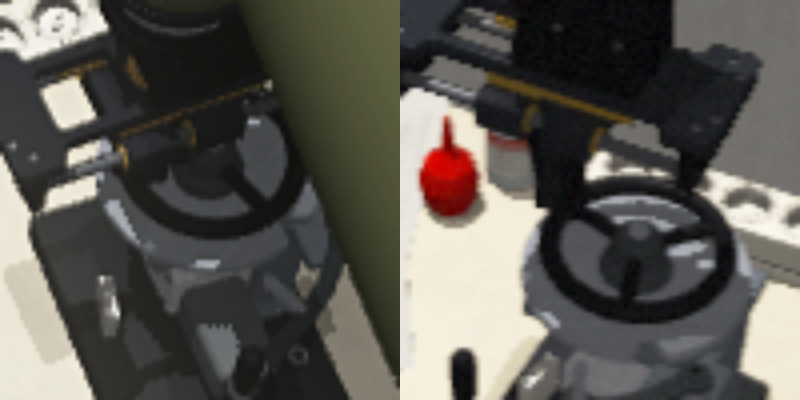

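Request:
{"op": "drive_tool", "data": {
  "motion": [
    [[-0.75,0,0],[0,0,0],-1],
    [[-0.7,-0.1,0],[0,0,0],-1],
    [[-0.4,-0.1,0],[0,0,0],-1],
    [[-0.3,-0.1,0],[0,0,0],-1],
    [[0,0,0],[0,0,0],-1],
    [[0,0,0],[0,0,0],-1]
  ]
}}

```text
time: 11.8
position: [0.592, -0.0872, 0.2963]
tool_rot: [-0.001, 3.141, 0.0]
ft_force: [-0.2, -0.5, 0.0]
grip_width: 0.006
grip_force: 0.0
```

Request:
{"op": "drive_tool", "data": {
  "motion": [
    [[1,0.2,0],[0,0,0],-1],
    [[0,0,-3],[0,0,0],-1],
    [[0,0,-3],[0,0,0],-1],
    [[3.2,-0.3,0],[0,0,0],-1],
    [[4,-0.3,0],[0,0,0],-1],
    [[4,-0.4,0],[0,0,0],-1],
    [[4,-0.4,0],[0,0,0],-1],
    [[0,0,0],[0,0,0],-1],
    [[0,0,0],[0,0,0],-1]
  ]
}}

```text
time: 12.92
position: [0.4299, -0.0994, 0.3566]
tool_rot: [-0.001, 3.14, 0.001]
ft_force: [-0.4, 0.2, 0.4]
grip_width: 0.009
grip_force: 0.0
```

```bash
python3 - <<'E'
from h import *
s=ctrl.get_state(); print(s['position'],s['ft_force'])
b=save('scene','s6.png'); w=save('wrist','w6.png')
a=cv2.imread('pics/scene.png')[150:250,240:340,::-1]
z=[cv2.resize(i,(400,400),interpolation=cv2.INTER_CUBIC) for i in(a,b[150:250,240:340])]
cv2.imwrite('pics/z6.png',np.hstack(z)[:,:,::-1])
E
```

```text
[ 0.42986938 -0.09936776  0.35657167] [-0.38452549  0.15983581  0.4171677 ]
```

View pics/z6.png

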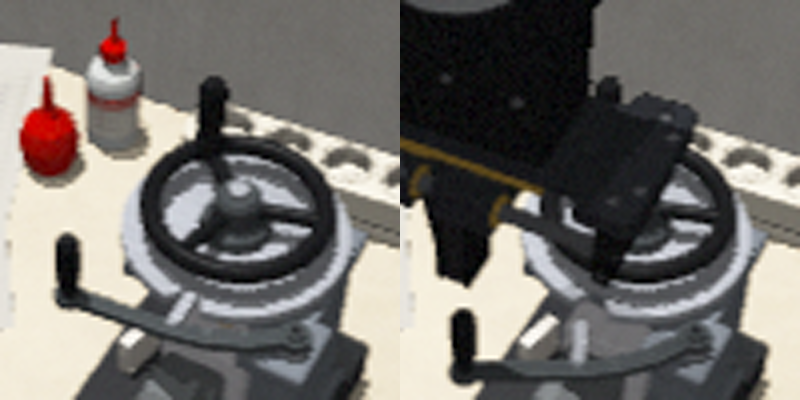

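The crank top is at crop (608,83) against (613,83) at the start. That leaves it about 2–3 mm short (about 0.05 rad), well inside the notch's draw. The pin top is at about (463,315) in the crop.

```bash
python3 - <<'E'
from h import *
print(onz('scene',255.75,229.2,.231), onz('scene',292,170.7,.257), onz('scene',293.25,170.7,.257))
E
```

```text
[ 0.44366102 -0.09396807  0.231     ] [ 0.61260899 -0.09869239  0.257     ] [ 0.61388238 -0.10121194  0.257     ]
```

Request:
{"op": "drive_tool", "data": {
  "motion": [
    [[0.6,0,0],[0,0,0],-1],
    [[0.6,0,0],[0,0,0],-1],
    [[0,0,0],[0,0,0],-1],
    [[0,0,0],[0,0,0],-1]
  ]
}}

```text
time: 13.52
position: [0.4178, -0.0996, 0.3563]
tool_rot: [-0.001, 3.141, 0.0]
ft_force: [-0.7, 0.3, 0.4]
grip_width: 0.004
grip_force: 0.0
```

Request:
{"op": "drive_tool", "data": {
  "motion": [
    [[0,0,2.6],[0,0,0],-1],
    [[0,0,2.6],[0,0,0],-1],
    [[0,0,2.6],[0,0,0],-1],
    [[0,0,0],[0,0,0],-1]
  ]
}}

```text
time: 14.02
position: [0.4167, -0.0995, 0.2768]
tool_rot: [0.001, -3.138, 0.0]
ft_force: [0.6, 0.6, -0.4]
grip_width: 0.0
grip_force: 0.0
```

Request:
{"op": "drive_tool", "data": {
  "motion": [
    [[-0.6,0,0],[0,0,0],-1],
    [[-0.6,0.2,0],[0,0,0],-1],
    [[-0.6,0.3,0],[0,0,0],-1],
    [[-0.6,0.4,0],[0,0,0],-1],
    [[-0.6,0.4,0],[0,0,0],-1],
    [[-0.6,0.4,0],[0,0,0],-1],
    [[-0.6,0.3,0],[0,0,0],-1],
    [[-0.4,0.2,0],[0,0,0],-1],
    [[-0.3,0.1,0],[0,0,0],-1],
    [[0,0,0],[0,0,0],-1]
  ]
}}

```text
time: 15.28
position: [0.467, -0.0765, 0.2782]
tool_rot: [-0.001, 3.141, 0.0]
ft_force: [-0.3, 1.0, 0.4]
grip_width: 0.005
grip_force: 0.1
```

Small steps now until the stop shows in the force.

Request:
{"op": "drive_tool", "data": {
  "motion": [
    [[-0.2,0.05,0],[0,0,0],-1],
    [[-0.2,0.05,0],[0,0,0],-1],
    [[-0.1,0.05,0],[0,0,0],-1],
    [[0,0,0],[0,0,0],-1]
  ]
}}

```text
time: 15.78
position: [0.4719, -0.0751, 0.2782]
tool_rot: [-0.001, 3.141, -0.0]
ft_force: [-0.5, 0.3, 0.5]
grip_width: 0.004
grip_force: 0.3
```

Request:
{"op": "drive_tool", "data": {
  "motion": [
    [[-0.1,0,0],[0,0,0],-1],
    [[-0.1,0,0],[0,0,0],-1],
    [[0,0,0],[0,0,0],-1]
  ]
}}

```text
time: 16.15
position: [0.4738, -0.075, 0.2782]
tool_rot: [-0.001, 3.141, 0.0]
ft_force: [-1.3, 0.6, -0.5]
grip_width: 0.005
grip_force: 0.4
```

Request:
{"op": "drive_tool", "data": {
  "motion": [
    [[-0.1,0,0],[0,0,0],-1],
    [[-0.1,0,0],[0,0,0],-1],
    [[0,0,0],[0,0,0],-1]
  ]
}}

```text
time: 16.52
position: [0.4744, -0.0751, 0.2781]
tool_rot: [0.001, -3.138, -0.001]
ft_force: [-6.5, 0.5, 3.0]
grip_width: 0.007
grip_force: 3.4
```

Request:
{"op": "drive_tool", "data": {
  "motion": [
    [[-0.1,0,0],[0,0,0],-1],
    [[0,0,0],[0,0,0],-1]
  ]
}}

```text
time: 16.77
position: [0.4747, -0.0752, 0.2781]
tool_rot: [0.0, -3.136, -0.001]
ft_force: [-9.7, 0.2, 5.5]
grip_width: 0.002
grip_force: 4.8
```

Request:
{"op": "drive_tool", "data": {
  "motion": [
    [[1,-0.2,0],[0,0,0],-1],
    [[1,-0.2,0],[0,0,0],-1],
    [[0,0,-3],[0,0,0],-1],
    [[0,0,-4],[0,0,0],-1],
    [[0,5,-3],[0,0,0],-1],
    [[0,5,0],[0,0,0],-1],
    [[0,5,0],[0,0,0],-1],
    [[0,5,0],[0,0,0],-1],
    [[0,0,0],[0,0,0],-1],
    [[0,0,0],[0,0,0],-1]
  ]
}}

```text
time: 18.02
position: [0.4567, 0.12, 0.3784]
tool_rot: [0.0, 3.141, -0.001]
ft_force: [0.2, 0.2, 0.4]
grip_width: 0.004
grip_force: 0.0
```

```bash
python3 - <<'E'
from h import *
s=ctrl.get_state(); print(s['position'],s['ft_force'])
b=save('top','t7.png'); c=save('scene','s7.png')
a=cv2.imread('pics/top.png')[:,:,::-1]; d=cv2.imread('pics/scene.png')[:,:,::-1]
f=lambda i,x,y:cv2.resize(i[y:y+100,x:x+100],(300,300),interpolation=cv2.INTER_CUBIC)
cv2.imwrite('pics/z7.png',np.vstack([np.hstack([f(a,275,120),f(b,275,120)]),np.hstack([f(d,240,160),f(c,240,160)])])[:,:,::-1])
E
```

```text
[0.45671102 0.12001277 0.37838708] [0.21632852 0.16625449 0.40917576]
```

View pics/z7.png

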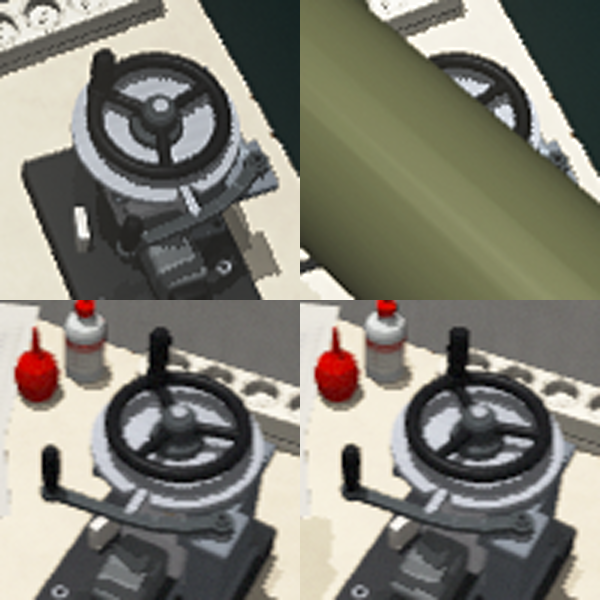

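The scene crops before and after match: pin (50,460) against (350,460), crank (160,340) against (459,340). The latch is home and the wheel is one turn on. Handing in.

```bash
python3 -c "
from h import *
print(ctrl.close_job())"
```

```text
the job is handed in; nothing more can be done
None
```

I handed the job in at about 18 s: latch pushed out, handwheel turned one full turn clockwise, and latch pushed home to its stop. In the final scene picture the crank and pin are back at their starting positions and the robot is clear of everything; the hand-in gave no verdict.

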